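# Find the full slide magazine by its weight and load it

## Robot

A 7-joint arm with a two-finger parallel gripper is mounted at the origin on a cart in front of the work surface, level with it; the furniture and walls round the work are solid. World frame = base frame: x ahead of the robot, y to its left, z up, the work surface at z = 0. Lengths are in m, angles in rad, forces in N, time in s.
With the tool pointing down it reaches from about 0.4 to 0.85 m from the base axis. Payload 4.5 kg.
Tool frame: the origin (TCP) lies at the very end of the fingers, on their centre line; the grasp point (between the pads) lies 19 mm behind it (r.tcp_to_grasp is the distance from the TCP to the grasp point, in m); z points along the fingers, x is the direction in which the jaws open and shut, and the axes are right-handed (so a half turn about z gives the same grasp; the last joint's range is limited). The gripper opens to 85 mm and grips with 20 to 120 N. Pads are 22 mm wide; open, the fingers measure 114 mm over their backs; the gripper's body (76 mm by 85 mm) begins 54 mm behind the grasp point. The pads swing forward as they close: fully open they stand 13 mm farther back than shut.
Start: joints at [-1.313, 0.689, -0.195, 1.565, 0.157, 0.902, -0.215], TCP at [0.139, 0.609, 0.231] pointing down, gripper open.
Joint ranges: [-3.01, 3.01], [-0.46, 2.08], [-1.47, 1.51], [0.13, 2.56], [-1, 4.14], [0.04, 2.09], [-2.66, 2.66]. Speed limits (rad/s): [2.57, 2.57, 3.14, 3.14, 3.14, 3.14, 3.14].

## Interface

Orientations are given as a unit quaternion [w, x, y, z].
In Python, from bench import r, cams gives the robot as it stands.
- The arm moves only by the tool servo_tool, never from a script. Its argument "targets" is a list of rows, each a list of 7 numbers: the turn, a rotation vector about the tool's x, y, z in degrees, then the shift along the tool's x, y, z in m, then the closure, from 0 (fully open) to 1 (shut). A call has 1 to 20 rows; each row is the pose to reach, as a shift and turn from the pose measured when the call began, along the tool's axes at that moment; what a row does not reach only later rows make up. A row lasts 1/10 s, in which the tool goes at most 50 mm and 8.59 degrees, less where a joint would pass 70% of its speed; a pose out of reach is approached as far as the arm can. A call with a gripper value outside its range is refused whole. The fingers move at their own pace and stop on an object; "force" is the grip in N (left out, the last holds). Time passes only in rows, so rows that repeat a pose let the fingers close. It gives the time, the measured TCP pose, the force and the opening at its end, in the units of the state.
- r.get_state(): the state, without advancing time (a new reading comes with each control period).
- cams.snapshot(name): name is "scene" or "side" or "wrist"; returns the picture (480x640x3 uint8, red, green, blue); there is no depth.
- cams.camera_params(name): a dict with "intrinsics" (3x3 intrinsics, pixels), "T" (4x4, takes a point from camera to world coordinates); the wrist camera has in their place "hand_eye" (4x4, takes a point from camera to tool coordinates, whose origin is the TCP and whose axes are the tool frame's). Camera axes: x right, y down, z forward; pixel columns grow to the right and rows downward; lengths in m; the calibration is good to about 2 mm. The wrist camera is an equidistant fisheye: a pixel r from the principal point sees the ray r / f radians off the axis. A picture is of the moment at which its call begins: read the wrist's pose just before it. camera_params takes no time and is no camera call.
- r.sign_off(): hands the job in, once; it reports no verdict.
Trained networks look in the newest picture that a camera, given by its name, has taken for a name from the list of things; names that differ only in an ending like _2 or _b are one class to them, and where a whole thing is asked for, a point or a joint stands for the part that bears it (a point fixed in the world has none). Each returns a list of dicts, best first, with "score" (0 to 1); they miss things now and then, are a little off and sometimes report something else, mostly with a low value. They report only what shows in the picture. A call takes as long as a camera call. They do not tell look-alikes from the thing itself.
- cams.look_for(camera, query): "box" ([left, top, right, bottom] as shares, 0 to 1, of the picture: columns of its width, rows of its height, round what is visible of it).
- cams.regions_of(camera, query): "pixels" (480x640 bool, what is visible of it) and "box" ([left, top, right, bottom] as shares, 0 to 1, of the picture: columns of its width, rows of its height, round what is visible of it).
The state is a dict: "time_s": time; "qpos": joint angles; "qd": joint speeds; "effort": joint torques, N m; "tool_pos": TCP position; "tool_rot": TCP orientation; "force": force on the tool from outside, world axes, zero at the start; "wrist_torque": the same for the moment, N m; "finger_gap": finger opening in m.
Only numpy, scipy, OpenCV 4.12 (cv2) and the standard library are available. Lean on these libraries where they do the work, as an engineer would, in place of code of your own. Each camera call takes 0.05 s, during which the arm holds its last target. There are 200 camera calls.

## Task

Only one of the three identical closed slide magazines in the rack is full: find it by its weight and stand it in the slide loader between the two steel cheeks, so that it sinks the sprung seat fully down by its own weight. The rack lets you hold a magazine only by its broad faces and the loader only by its narrow ends, so stand it down on the worktop and take it again the other way. Keep the magazines upright, do not drop them, leave the two empty ones standing in the rack, and leave the other things on the worktop alone.

Things in the scene. Friction and masses are not known exactly. Their poses are not given: they have to be found in the camera images.
- magazine_a: closed grey plastic slide magazine standing upright, 58 mm long (own x) x 34 mm wide (own y) x 88 mm high, origin at the centre of its underside. The three look exactly alike; one is full of slides and weighs 0.28 to 0.37 kg, the other two are empty, each about 0.1 kg. Which is full changes from run to run and cannot be seen.
- magazine_b: closed grey plastic slide magazine standing upright, 58 mm long (own x) x 34 mm wide (own y) x 88 mm high, origin at the centre of its underside. The three look exactly alike; one is full of slides and weighs 0.28 to 0.37 kg, the other two are empty, each about 0.1 kg. Which is full changes from run to run and cannot be seen.
- magazine_c: closed grey plastic slide magazine standing upright, 58 mm long (own x) x 34 mm wide (own y) x 88 mm high, origin at the centre of its underside. The three look exactly alike; one is full of slides and weighs 0.28 to 0.37 kg, the other two are empty, each about 0.1 kg. Which is full changes from run to run and cannot be seen.
- magazine_rack: fixed aluminium rack, base 86 x 236 x 12 mm, origin at the centre of its underside; three bays along its own y, 88 mm apart, each with a magazine (its x along the rack's x). Steel guides at both narrow ends of each magazine, up to 3 mm below its top: there it can be gripped only across its 34 mm width, with 54 mm free between neighbours. Play 2.5 to 3 mm; 10 mm ribs at the broad faces
- slide_loader: fixed white slide loader, base 116 x 90 x 20 mm, origin under its centre, own x along the magazine's length; housing 38 mm high at x = 57 to 91 mm. Two steel cheeks (40 mm long in x, inner faces at y = +-20 mm, tops at z = 112 mm) cover a magazine's broad faces, so there it is held only by its narrow ends, 58 mm apart. Grey end lips: inner faces at x = +-32 mm, tops at z = 34 mm
- loader_seat (a joint): sprung seat between the cheeks: 0 = up (seat top 30 mm above the worktop), 0.008 m = fully down at its stop (seat top 22 mm). It starts to yield at about 1.7 N of load and is fully down at about 2.5 N: a full magazine sinks it to the stop by its own weight, an empty one leaves it up, and it springs back when unloaded
- seat_down (a point): point on the loader's middle where the centre of a magazine's underside comes to rest when the seat is fully down, 22 mm above the worktop
- bay_1 (a point): rack bay at the +y end of the rack: point on the base top where the centre of a magazine's underside belongs
- bay_2 (a point): rack bay at the middle of the rack: point on the base top where the centre of a magazine's underside belongs
- bay_3 (a point): rack bay at the -y end of the rack: point on the base top where the centre of a magazine's underside belongs
- petri_dish_1: round clear petri dish, 61 mm across and 15 mm high, origin under its centre; bystander, leave alone
- timer_1: small bench timer, 62 x 68 x 18 mm, origin under its centre; bystander, leave alone
- base_mould: flat steel embedding mould, 38 x 53 x 9 mm, origin under its centre; bystander, leave alone
- forceps: steel forceps lying flat, 127 x 13 x 8 mm, origin under their centre; bystander, leave alone
Not all that is in view belongs to the job. Leave any blue look-alike of the magazine_c alone.

How it is judged:
At the end, for the whole second after the job is handed in: Seat more than 6 mm down under a magazine within 8 mm of seat_down, its length within 0.2 rad of the loader's x; the other two each within 9 mm of a bay point (any bay); all three upright within 0.08 rad and at rest (value of joint loader_seat above 0.006 m and ((distance between magazine_a and seat_down below 0.008 m and angle between the x axis of magazine_a and the x axis of slide_loader, either way round below 0.2 rad and angle between each of magazine_a, magazine_b, magazine_c's own z axis and vertical below 0.08 rad and linear speed of each of magazine_a, magazine_b, magazine_c below 0.02 m/s and (distance between magazine_b and bay_1 below 0.009 m or distance between magazine_b and bay_2 below 0.009 m or distance between magazine_b and bay_3 below 0.009 m) and (distance between magazine_c and bay_1 below 0.009 m or distance between magazine_c and bay_2 below 0.009 m or distance between magazine_c and bay_3 below 0.009 m)) or (distance between magazine_b and seat_down below 0.008 m and angle between the x axis of magazine_b and the x axis of slide_loader, either way round below 0.2 rad and angle between each of magazine_b, magazine_a, magazine_c's own z axis and vertical below 0.08 rad and linear speed of each of magazine_b, magazine_a, magazine_c below 0.02 m/s and (distance between magazine_a and bay_1 below 0.009 m or distance between magazine_a and bay_2 below 0.009 m or distance between magazine_a and bay_3 below 0.009 m) and (distance between magazine_c and bay_1 below 0.009 m or distance between magazine_c and bay_2 below 0.009 m or distance between magazine_c and bay_3 below 0.009 m)) or (distance between magazine_c and seat_down below 0.008 m and angle between the x axis of magazine_c and the x axis of slide_loader, either way round below 0.2 rad and angle between each of magazine_c, magazine_a, magazine_b's own z axis and vertical below 0.08 rad and linear speed of each of magazine_c, magazine_a, magazine_b below 0.02 m/s and (distance between magazine_a and bay_1 below 0.009 m or distance between magazine_a and bay_2 below 0.009 m or distance between magazine_a and bay_3 below 0.009 m) and (distance between magazine_b and bay_1 below 0.009 m or distance between magazine_b and bay_2 below 0.009 m or distance between magazine_b and bay_3 below 0.009 m)))); the robot touches nothing.
It fails at once if the petri dish, timer, steel mould or forceps is shifted by more than 25 mm (distance of any of petri_dish_1, timer_1, base_mould, forceps from where it was at the start of the episode above 0.025 m).
It fails at once if a magazine is tipped by more than about 40 degrees (angle between any of magazine_a, magazine_b, magazine_c's own z axis and vertical above 0.7 rad).
It fails at once if a magazine is dropped: moves faster than 0.7 m/s (a fall of 25 mm) with no finger on it ((linear speed of magazine_a above 0.7 m/s and contact force between magazine_a and the fingers below 0.05 N) or (linear speed of magazine_b above 0.7 m/s and contact force between magazine_b and the fingers below 0.05 N) or (linear speed of magazine_c above 0.7 m/s and contact force between magazine_c and the fingers below 0.05 N)).
It also fails if it takes over 67 s, if anything falls off the work surface, if the arm or the gripper's body presses on something with over 40 N, if the wrist force passes 120 N, or if a joint passes its speed limit or range.

## Working session

There is one attempt and no reset: what is moved stays moved. The work goes in short steps, Python scripts to look and compute and a tool call to move; the robot and the scene stay as the last step left them, time stands still between calls to the robot, and variables do not carry over. Pictures are saved under pics/ and viewed, on a budget of 10 in all, crops included, one or two more only if the job needs it, and the job is handed in when it is done.

Besides the shell and the picture viewer there is one more tool, called after "Call:" by a JSON object that holds its "fn" and its "kwargs", one argument or row to a line. servo_tool: Moves the arm, as the interface text tells. Its arguments: {"type":"object","properties":{"targets":{"type":"array","items":{"type":"array","items":{"type":"number"}}},"force":{"type":"number"}},"required":["targets"]}

```bash
ls; mkdir -p pics
python3 - <<'E'
from bench import r,cams
import cv2,numpy as np
s=r.get_state();print({k:np.round(v,3) for k,v in s.items()},r.tcp_to_grasp)
for n in["scene","side"]:
    im=cams.snapshot(n);cv2.imwrite(f"pics/{n}0.png",im[:,:,::-1])
    p=cams.camera_params(n);print(n,np.round(p["intrinsics"],1).tolist(),np.round(p["T"],3).tolist())
    for q in["magazine_a","magazine_rack","slide_loader","petri_dish_1","timer_1","base_mould","forceps"]:
        for d in cams.look_for(n,q)[:5]:
            b=np.array(d["box"])*[640,480,640,480];print(q,round(d["score"],2),b.round())
E
```

```text
pics
{'time_s': np.float64(0.0), 'qpos': array([-1.313,  0.69 , -0.195,  1.566,  0.157,  0.903, -0.215]), 'qd': array([ 0.001,  0.001, -0.   , -0.002, -0.   , -0.   , -0.002]), 'effort': array([ 0.0000e+00, -5.3962e+01, -1.2670e+00, -1.5854e+01,  9.0000e-03,
        1.0000e-02, -0.0000e+00]), 'tool_pos': array([0.139, 0.609, 0.23 ]), 'tool_rot': array([ 0.001,  0.782,  0.624, -0.001]), 'force': array([ 0.394, -0.013, -0.009]), 'wrist_torque': array([ 0.009, -0.016,  0.007]), 'finger_gap': np.float64(0.086)} 0.0187
scene [[457.6, 0.0, 325.7], [0.0, 457.6, 241.3], [0.0, 0.0, 1.0]] [[0.594, -0.386, 0.706, -0.318], [-0.804, -0.313, 0.506, -0.562], [0.026, -0.868, -0.496, 0.653], [0.0, 0.0, 0.0, 1.0]]
magazine_a 0.82 [197. 197. 218. 235.]
magazine_a 0.81 [236. 204. 263. 237.]
magazine_a 0.8 [262. 210. 284. 246.]
magazine_a 0.63 [290. 218. 308. 261.]
magazine_rack 0.74 [238. 212. 315. 267.]
slide_loader 0.78 [374. 260. 431. 324.]
slide_loader 0.28 [233. 209. 318. 266.]
petri_dish_1 0.7 [211. 250. 228. 259.]
petri_dish_1 0.58 [445. 267. 468. 285.]
timer_1 0.56 [276. 271. 312. 295.]
base_mould 0.7 [209. 247. 228. 260.]
forceps 0.32 [278. 272. 311. 294.]
side [[513.3, 0.0, 324.2], [0.0, 513.3, 231.4], [0.0, 0.0, 1.0]] [[-0.897, -0.302, 0.322, 0.099], [-0.441, 0.579, -0.685, 0.965], [0.02, -0.757, -0.653, 0.937], [0.0, 0.0, 0.0, 1.0]]
magazine_a 0.97 [280. 278. 306. 321.]
magazine_a 0.8 [308. 235. 334. 270.]
magazine_a 0.75 [295. 256. 323. 294.]
magazine_a 0.66 [244. 251. 274. 289.]
magazine_a 0.6 [260. 329. 294. 370.]
magazine_rack 0.78 [266. 243. 340. 326.]
slide_loader 0.83 [349. 162. 398. 218.]
slide_loader 0.44 [271. 242. 340. 327.]
petri_dish_1 0.78 [318. 170. 335. 183.]
petri_dish_1 0.26 [271. 234. 342. 332.]
timer_1 0.73 [363. 245. 391. 273.]
base_mould 0.51 [330. 323. 352. 345.]
```

Run:
```python
import cv2
a=cv2.imread("pics/scene0.png")[170:350,170:490]; b=cv2.imread("pics/side0.png")[140:390,200:450]
cv2.imwrite("pics/s1.png",cv2.resize(a,(800,450),interpolation=cv2.INTER_CUBIC))
cv2.imwrite("pics/s2.png",cv2.resize(b,(600,600),interpolation=cv2.INTER_CUBIC))
```

```text
(no output)
```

View pics/s1.png

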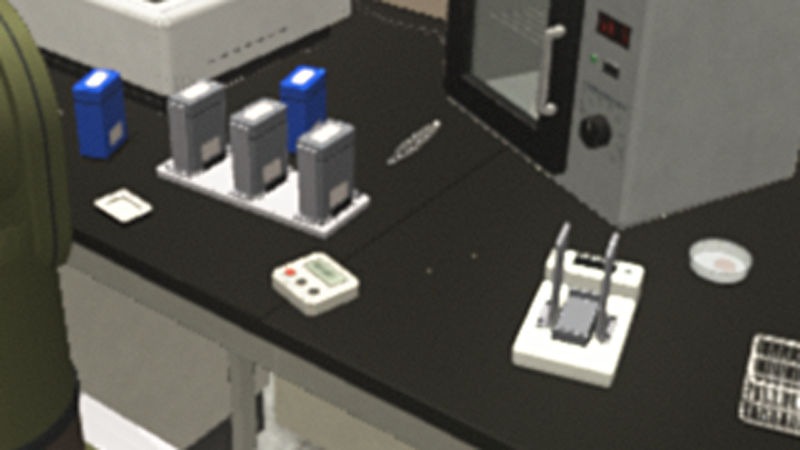

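View pics/s2.png

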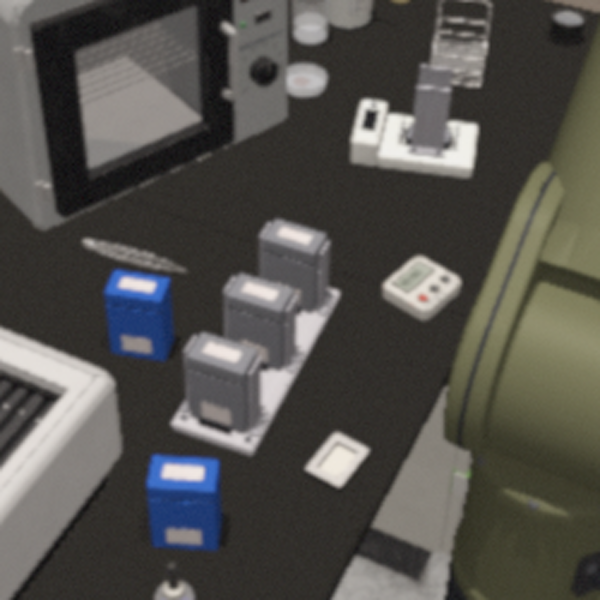

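The three grey magazines stand in the rack: scene full-picture pixels near (249,207), (273,213) and (301,223). The look-alikes are two blue ones at (210,200) and (292,200). I choose the three grey ones. The loader is at about (402,295) and its housing side faces away from the scene camera.

```bash
cat > h.py <<'E'
from bench import r,cams
import cv2,numpy as np
from scipy.spatial.transform import Rotation as R
def ray(n,u,v):
    p=cams.camera_params(n);K=np.array(p["intrinsics"])
    if n=="wrist":
        s=r.get_state();q=s["tool_rot"];T=np.eye(4);T[:3,:3]=R.from_quat(np.r_[q[1:],q[0]]).as_matrix();T[:3,3]=s["tool_pos"]
        T=T@np.array(p["hand_eye"])
        x=(u-K[0,2])/K[0,0];y=(v-K[1,2])/K[1,1];t=np.hypot(x,y)
        d=np.array([x/t*np.sin(t),y/t*np.sin(t),np.cos(t)]) if t>1e-9 else np.array([0,0,1.])
    else:
        T=np.array(p["T"]);d=np.linalg.inv(K)@[u,v,1]
    return T[:3,3],T[:3,:3]@d
def at(n,u,v,z):
    o,d=ray(n,u,v);return (o+d*(z-o[2])/d[2])[:2]
def tool(): # tool rotation matrix, pos
    s=r.get_state();q=s["tool_rot"];return R.from_quat(np.r_[q[1:],q[0]]).as_matrix(),np.array(s["tool_pos"])
def go(x,y,z,yaw):
    """row numbers (turn deg, shift in tool axes) to put TCP at xyz, tool down, tool x along world yaw (mod pi)"""
    A,p=tool()
    best=None
    for k in(0,np.pi):
        c,s=np.cos(yaw+k),np.sin(yaw+k)
        B=np.array([[c,s,0],[s,-c,0],[0,0,-1]])
        v=R.from_matrix(A.T@B).as_rotvec(degrees=True)
        if best is None or np.linalg.norm(v)<np.linalg.norm(best):best=v
    return np.r_[best.round(2),(A.T@(np.array([x,y,z])-p)).round(4)]
E
python3 - <<'E'
from h import *
S=lambda u,v:(170+u/2.5,170+v/2.5)
D=lambda u,v:(200+u/2.4,140+v/2.4)
def pr(name,n,f,pts,z):
    print(name,n,[at(n,*f(*p),z).round(3).tolist() for p in pts])
pr("rack LBR","scene",S,[(158,170),(325,230),(368,198)],.012)
pr("rack LBR","side",D,[(253,446),(340,292),(175,424)],.012)
pr("magtop","scene",S,[(198,93),(260,111),(328,133)],.1)
pr("magtop","side",D,[(222,350),(261,290),(294,235)],.1)
pr("loader front","scene",S,[(514,352),(611,380)],.02)
pr("cheek tops","scene",S,[(565,228),(612,240)],.112)
pr("housing top","scene",S,[(550,252),(643,267)],.038)
pr("loader","side",D,[(382,165),(472,172),(478,122)],.02)
pr("housing","side",D,[(352,140),(377,140),(388,103),(365,100)],.038)
pr("timer","scene",S,[(316,280)],.018);pr("timer","side",D,[(422,290)],.018)
pr("forceps","scene",S,[(415,140)],.0);pr("mould","scene",S,[(123,206)],0);pr("dish","scene",S,[(720,262)],0);pr("blue","scene",S,[(305,78),(100,80)],.09)
print(cams.camera_params("wrist"))
E
```

```text
rack LBR scene [[0.444, 0.305], [0.464, 0.078], [0.544, 0.083]]
rack LBR side [[0.448, 0.309], [0.462, 0.082], [0.527, 0.32]]
magtop scene [[0.488, 0.279], [0.498, 0.196], [0.505, 0.107]]
magtop side [[0.493, 0.286], [0.497, 0.199], [0.505, 0.111]]
loader front scene [[0.403, -0.187], [0.422, -0.273]]
cheek tops scene [[0.479, -0.186], [0.487, -0.228]]
housing top scene [[0.539, -0.145], [0.573, -0.228]]
loader side [[0.506, -0.133], [0.405, -0.171], [0.433, -0.27]]
housing side [[0.549, -0.14], [0.522, -0.154], [0.541, -0.231], [0.569, -0.223]]
timer scene [[0.382, 0.022]]
timer side [[0.383, 0.044]]
forceps scene [[0.707, 0.135]]
mould scene [[0.379, 0.293]]
dish scene [[0.687, -0.266]]
blue scene [[0.61, 0.228], [0.456, 0.405]]
{'intrinsics': array([[371.64829954,   0.        , 320.61781172],
       [  0.        , 371.64829954, 243.52613615],
       [  0.        ,   0.        ,   1.        ]]), 'hand_eye': array([[ 9.99999761e-01, -6.54414721e-04,  2.22097269e-04,
        -7.50507516e-04],
       [ 5.63953975e-04,  9.58511047e-01,  2.85054829e-01,
        -7.34555872e-02],
       [-3.99426762e-04, -2.85054635e-01,  9.58511187e-01,
        -1.41028901e-01],
       [ 0.00000000e+00,  0.00000000e+00,  0.00000000e+00,
         1.00000000e+00]])}
```

```bash
python3 -c "
from h import *
print(go(.45,.197,.26,1.657))"
```

```text
[  0.      -0.     -17.76    -0.3331   0.3951  -0.0287]
```

Call:
{"fn": "servo_tool", "kwargs": {
  "targets": [
    [0,0,-9,-0.16,0.2,-0.03,0],
    [0,0,-9,-0.16,0.2,-0.03,0],
    [0,0,-9,-0.16,0.2,-0.03,0],
    [0,0,-9,-0.16,0.2,-0.03,0],
    [0,0,-17.8,-0.333,0.395,-0.029,0.2],
    [0,0,-17.8,-0.333,0.395,-0.029,0.2],
    [0,0,-17.8,-0.333,0.395,-0.029,0.2],
    [0,0,-17.8,-0.333,0.395,-0.029,0.2],
    [0,0,-17.8,-0.333,0.395,-0.029,0.2],
    [0,0,-17.8,-0.333,0.395,-0.029,0.2],
    [0,0,-17.8,-0.333,0.395,-0.029,0.2],
    [0,0,-17.8,-0.333,0.395,-0.029,0.2],
    [0,0,-17.8,-0.333,0.395,-0.029,0.2]
  ]
}}

```text
time_s: 2.1
tool_pos: [0.4497, 0.1976, 0.2604]
tool_rot: [-0.0, 0.676, 0.737, 0.0]
force: [0.2, -0.4, 0.5]
finger_gap: 0.0684
```

Run:
```python
from h import *
A,p=tool();print(p.round(4),A.round(3).tolist(),r.get_state()["finger_gap"],r.get_state()["time_s"],r.get_state()["force"])
im=cams.snapshot("wrist");cv2.imwrite("pics/w1.png",im[:,:,::-1])
for q in["magazine_a"]:
    for d in cams.regions_of("wrist",q)[:6]:
        b=np.array(d["box"])*[640,480,640,480];print(q,round(d["score"],2),b.round())
```

```text
[0.4497 0.1976 0.2604] [[-0.087, 0.996, -0.0], [0.996, 0.087, 0.001], [0.001, -0.0, -1.0]] 0.06837847998063101 2.1 [ 0.24115355 -0.41549021  0.5215199 ]
magazine_a 0.91 [381. 225. 435. 305.]
magazine_a 0.84 [323. 315. 364. 399.]
magazine_a 0.82 [297. 224. 342. 306.]
magazine_a 0.71 [199. 220. 255. 305.]
magazine_a 0.71 [206. 205. 433. 311.]
magazine_a 0.57 [482. 200. 551. 282.]
```

View pics/w1.png

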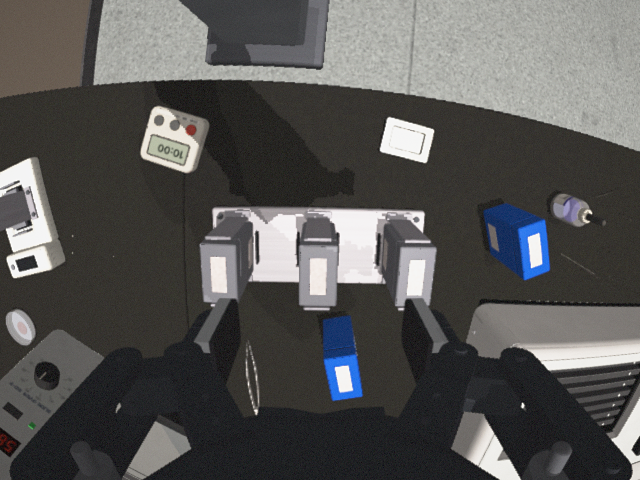

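Wrist view: the three grey tops have labels at about (220,277), (319,273) and (416,277). The blue ones are at (340,360) and (517,240). The rack corners show at (213,208) and (425,211).

Run:
```python
from h import *
for u,v in[(220,277),(319,273),(416,277),(300,307),(337,307),(300,245),(338,245)]:print((u,v),at("wrist",u,v,.1).round(4))
for u,v in[(213,208),(425,211),(424,283)]:print((u,v),at("wrist",u,v,.012).round(4))
im=cv2.imread("pics/w1.png")[195:325,190:450]
cv2.imwrite("pics/w1c.png",cv2.resize(im,(780,390),interpolation=cv2.INTER_CUBIC))
```

```text
(220, 277) [0.504  0.1133]
(319, 273) [0.4917 0.2011]
(416, 277) [0.4885 0.2877]
(300, 307) [0.5261 0.1869]
(337, 307) [0.5231 0.2201]
(300, 245) [0.4678 0.1828]
(338, 245) [0.465  0.2149]
(213, 208) [0.461  0.0815]
(425, 211) [0.4438 0.3134]
(424, 283) [0.5282 0.3269]
```

View pics/w1c.png

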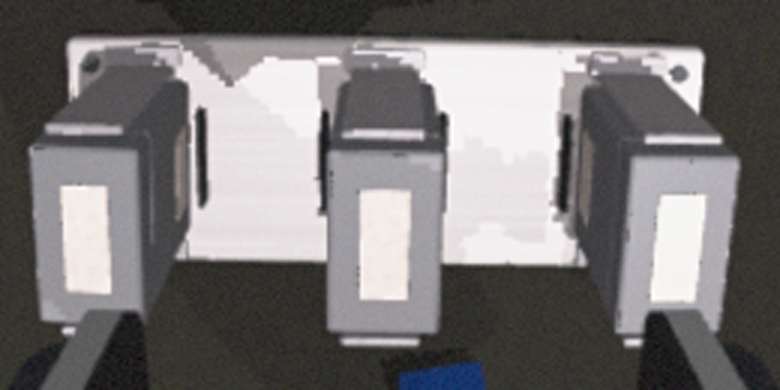

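Call:
{"fn": "servo_tool", "kwargs": {
  "targets": [
    [0,0,0.4,-0.001,0.045,0.05,0.2],
    [0,0,0.4,-0.001,0.045,0.09,0.2],
    [0,0,0.4,-0.001,0.045,0.12,0.2],
    [0,0,0.4,-0.001,0.045,0.145,0.2],
    [0,0,0.4,-0.001,0.045,0.165,0.2],
    [0,0,0.4,-0.001,0.045,0.18,0.2],
    [0,0,0.4,-0.001,0.045,0.19,0.2],
    [0,0,0.4,-0.001,0.045,0.195,0.2],
    [0,0,0.4,-0.001,0.045,0.195,0.2],
    [0,0,0.4,-0.001,0.045,0.195,0.2]
  ],
  "force": 30
}}

```text
time_s: 3.2
tool_pos: [0.4941, 0.2026, 0.066]
tool_rot: [-0.0, 0.677, 0.736, 0.001]
force: [-0.0, -0.1, 0.9]
finger_gap: 0.0681
```

Call:
{"fn": "servo_tool", "kwargs": {
  "targets": [
    [0,0,0,0,0,0,0.9],
    [0,0,0,0,0,0,0.9],
    [0,0,0,0,0,0,0.9],
    [0,0,0,0,0,0,0.9],
    [0,0,0,0,0,0,0.9],
    [0,0,0,0,0,0,0.9],
    [0,0,0,0,0,0,0.9]
  ],
  "force": 30
}}

```text
time_s: 3.9
tool_pos: [0.4944, 0.2022, 0.0665]
tool_rot: [0.0, 0.677, 0.736, 0.001]
force: [-0.7, -1.0, 5.3]
finger_gap: 0.0334
```

Call:
{"fn": "servo_tool", "kwargs": {
  "targets": [
    [0,0,0,0,0,-0.005,0.9],
    [0,0,0,0,0,-0.01,0.9],
    [0,0,0,0,0,-0.015,0.9],
    [0,0,0,0,0,-0.018,0.9],
    [0,0,0,0,0,-0.018,0.9],
    [0,0,0,0,0,-0.018,0.9],
    [0,0,0,0,0,-0.018,0.9]
  ]
}}

```text
time_s: 4.6
tool_pos: [0.4943, 0.2021, 0.0844]
tool_rot: [-0.0, 0.677, 0.736, 0.001]
force: [-0.5, -0.2, -2.5]
finger_gap: 0.0337
```

Run:
```python
from h import *
s=r.get_state();print(s["time_s"],s["force"],s["wrist_torque"],s["finger_gap"],s["tool_pos"])
im=cams.snapshot("side");cv2.imwrite("pics/sd2.png",cv2.resize(im[200:360,230:390,::-1],(600,600)))
```

```text
4.6 [-0.50813256 -0.18078238 -2.48808265] [0.06164369 0.01644667 0.02460706] 0.03370134561436747 [0.49429072 0.20205382 0.08435578]
```

Call:
{"fn": "servo_tool", "kwargs": {
  "targets": [
    [0,0,0,0,0,-0.015,0.9],
    [0,0,0,0,0,-0.03,0.9],
    [0,0,0,0,0,-0.045,0.9],
    [0,0,0,0,0,-0.06,0.9],
    [0,0,0,0,0,-0.075,0.9],
    [0,0,0,0,0,-0.09,0.9],
    [0,0,0,0,0,-0.105,0.9],
    [0,0,0,0,0,-0.11,0.9],
    [0,0,0,0,0,-0.11,0.9],
    [0,0,0,0,0,-0.11,0.9],
    [0,0,0,0,0,-0.11,0.9],
    [0,0,0,0,0,-0.11,0.9]
  ]
}}

```text
time_s: 5.85
tool_pos: [0.4938, 0.2018, 0.1936]
tool_rot: [-0.0, 0.677, 0.736, 0.0]
force: [0.3, 0.6, -3.4]
finger_gap: 0.0337
```

Call:
{"fn": "servo_tool", "kwargs": {
  "targets": [
    [0,0,0,0,0,0,0.9],
    [0,0,0,0,0,0,0.9]
  ]
}}

```text
time_s: 6.05
tool_pos: [0.4935, 0.2017, 0.1933]
tool_rot: [-0.0, 0.677, 0.736, -0.0]
force: [0.5, 0.3, -3.4]
finger_gap: 0.0335
```

Run:
```python
from h import *
for i in range(5):
    im=cams.snapshot("side");s=r.get_state();print(s["force"].round(2),s["wrist_torque"].round(3))
cv2.imwrite("pics/sd3.png",cv2.resize(im[180:360,230:390,::-1],(533,600)))
print(tool()[1],go(.53,-.02,.194,1.649))
```

```text
[-0.33  0.36 -3.54] [-0.047  0.057 -0.062]
[ 0.17 -0.59 -3.67] [-0.017  0.014  0.015]
[ 0.25  0.94 -3.28] [-0.048  0.085  0.026]
[ 0.04 -0.24 -3.72] [ 0.007 -0.007  0.006]
[ 0.21 -0.03 -3.44] [-0.03  -0.006  0.009]
[0.49374023 0.20176909 0.19361998] [-0.02   -0.04    0.26   -0.224   0.0178 -0.0005]
```

View pics/sd3.png

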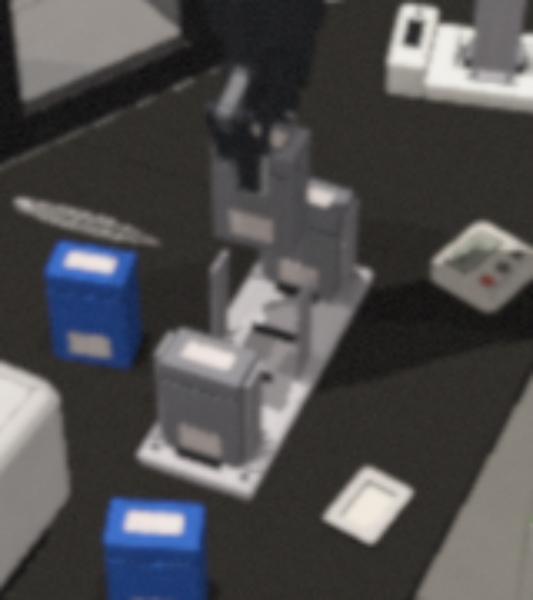

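The reading is −3.5 N settled against a free bias of about +0.5 N, so the middle magazine is the full one. The picture shows it held upright with the two neighbours still in the rack. I carry it to a clear spot.

Call:
{"fn": "servo_tool", "kwargs": {
  "targets": [
    [0,0,0,-0.02,0.003,0,0.9],
    [0,0,0,-0.05,0.005,0,0.9],
    [0,0,0,-0.08,0.01,0,0.9],
    [0,0,0,-0.11,0.012,0,0.9],
    [0,0,0,-0.14,0.015,0,0.9],
    [0,0,0,-0.17,0.018,0,0.9],
    [0,0,0,-0.2,0.018,0,0.9],
    [0,0,0,-0.215,0.018,0.02,0.9],
    [0,0,0,-0.224,0.018,0.05,0.9],
    [0,0,0,-0.224,0.018,0.08,0.9],
    [0,0,0,-0.224,0.018,0.105,0.9],
    [0,0,0,-0.224,0.018,0.12,0.9],
    [0,0,0,-0.224,0.018,0.128,0.9],
    [0,0,0,-0.224,0.018,0.132,0.9],
    [0,0,0,-0.224,0.018,0.134,0.9],
    [0,0,0,-0.224,0.018,0.136,0.9],
    [0,0,0,-0.224,0.018,0.138,0.9],
    [0,0,0,-0.224,0.018,0.139,0.9],
    [0,0,0,-0.224,0.018,0.139,0.9]
  ]
}}

```text
time_s: 8.2
tool_pos: [0.5304, -0.0199, 0.0547]
tool_rot: [-0.0, 0.677, 0.736, 0.0]
force: [0.5, -0.9, -2.8]
finger_gap: 0.0337
```

Call:
{"fn": "servo_tool", "kwargs": {
  "targets": [
    [0,0,0,0,0,0.001,0.9],
    [0,0,0,0,0,0.0015,0.9],
    [0,0,0,0,0,0.0015,0.9]
  ]
}}

```text
time_s: 8.5
tool_pos: [0.5304, -0.0201, 0.0545]
tool_rot: [0.0, 0.677, 0.736, 0.0]
force: [-2.5, 0.2, 9.7]
finger_gap: 0.0335
```

Firm contact with the worktop. I release and rise.

Call:
{"fn": "servo_tool", "kwargs": {
  "targets": [
    [0,0,0,0,0,-0.0005,0.5],
    [0,0,0,0,0,-0.0005,0.3],
    [0,0,0,0,0,-0.0005,0.2],
    [0,0,0,0,0,-0.0005,0.2],
    [0,0,0,0,0,-0.0005,0.2],
    [0,0,0,0,0,-0.03,0.2],
    [0,0,0,0,0,-0.08,0.1],
    [0,0,0,0,-0.02,-0.12,0],
    [0,0,0,0,-0.05,-0.16,0],
    [0,0,0,0,-0.05,-0.18,0],
    [0,0,0,0,-0.05,-0.18,0],
    [0,0,0,0,-0.05,-0.18,0]
  ]
}}

```text
time_s: 9.7
tool_pos: [0.4807, -0.0244, 0.2344]
tool_rot: [0.001, 0.677, 0.736, 0.001]
force: [0.1, 0.3, -0.2]
finger_gap: 0.0855
```

Run:
```python
from h import *
A,p=tool();print(p.round(4),r.get_state()["finger_gap"],r.get_state()["time_s"])
im=cams.snapshot("wrist");cv2.imwrite("pics/w2.png",im[:,:,::-1])
for q in["magazine_a","slide_loader"]:
    for d in cams.regions_of("wrist",q)[:3]:
        b=np.array(d["box"])*[640,480,640,480];print(q,round(d["score"],2),b.round())
```

```text
[ 0.4807 -0.0244  0.2344] 0.08551338406260982 9.7
magazine_a 0.98 [298. 230. 343. 318.]
magazine_a 0.94 [629. 206. 640. 255.]
magazine_a 0.78 [504. 311. 561. 366.]
slide_loader 0.34 [430. 215. 499. 304.]
```

View pics/w2.png

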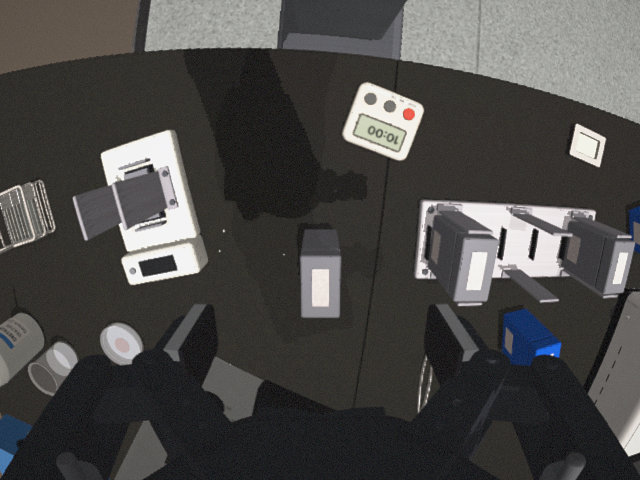

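Wrist view: the magazine stands upright alone with its top centred at (320,284). The loader base spans (101,150)–(176,130)–(200,240), with its housing at (165,262).

Run:
```python
from h import *
for u,v in[(320.5,284)]:print((u,v),at("wrist",u,v,.088).round(4))
for u,v in[(102,151),(176,131),(199,236)]:print((u,v),at("wrist",u,v,.02).round(4))
for u,v in[(122,258),(200,238)]:print((u,v),at("wrist",u,v,.038).round(4))
print(go(.527,-.02,.135,.078), go(.44,-.20,.25,1.649))
```

```text
(320.5, 284) [ 0.5263 -0.0208]
(102, 151) [ 0.428  -0.2622]
(176, 131) [ 0.4076 -0.1736]
(199, 236) [ 0.5135 -0.1468]
(122, 258) [ 0.5391 -0.2306]
(200, 238) [ 0.51   -0.1399]
[-5.000e-02 -7.000e-02 -8.973e+01  3.000e-04  4.740e-02  9.810e-02] [-0.08   -0.01    0.26   -0.1719 -0.0544 -0.0168]
```

Call:
{"fn": "servo_tool", "kwargs": {
  "targets": [
    [0,0,0,-0.045,-0.015,0,0],
    [0,0,0,-0.09,-0.03,0,0],
    [0,0,0,-0.13,-0.04,0,0],
    [0,0,0,-0.16,-0.05,0,0],
    [0,0,0,-0.172,-0.054,0,0],
    [0,0,0,-0.172,-0.054,0,0],
    [0,0,0,-0.172,-0.054,0,0]
  ]
}}

```text
time_s: 10.55
tool_pos: [0.4408, -0.1983, 0.2327]
tool_rot: [-0.001, 0.677, 0.736, 0.0]
force: [-0.4, 1.0, 0.4]
finger_gap: 0.0855
```

Run:
```python
from h import *
A,p=tool();print(p.round(4))
im=cams.snapshot("wrist");cv2.imwrite("pics/w3.png",im[:,:,::-1])
for q in["slide_loader"]:
    for d in cams.regions_of("wrist",q)[:3]:
        b=np.array(d["box"])*[640,480,640,480];print(q,round(d["score"],2),b.round())
cv2.imwrite("pics/w3c.png",cv2.resize(im[130:330,210:450,::-1],(720,600),interpolation=cv2.INTER_CUBIC))
```

```text
[ 0.4408 -0.1983  0.2327]
slide_loader 0.79 [252. 179. 365. 335.]
slide_loader 0.31 [494. 147. 562. 221.]
```

View pics/w3c.png

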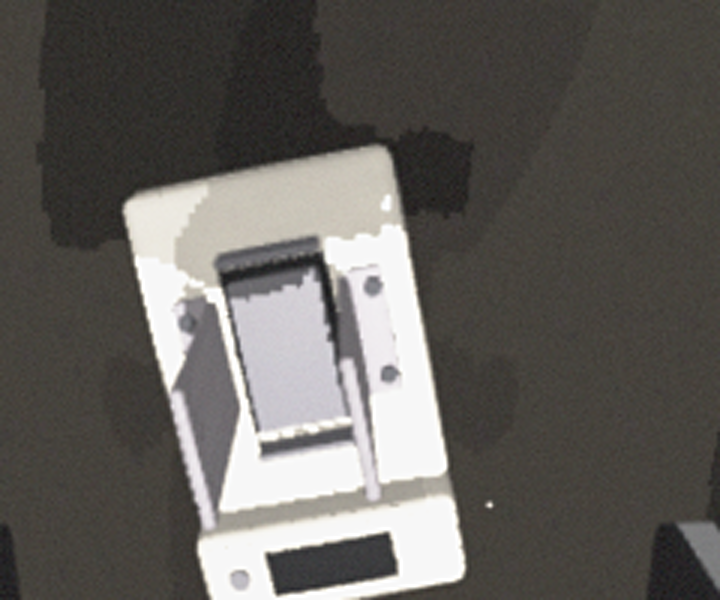

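Run:
```python
from h import *
f=lambda u,v,z:at("wrist",210+u/3,130+v/3,z)
c=[f(*p,.112) for p in[(177,393),(209,527),(347,361),(374,497)]]
print(np.round(c,4),"center",np.mean(c,0).round(4))
d1=c[1]-c[0];d2=c[3]-c[2];w=(c[2]+c[3]-c[0]-c[1])/2
print("yaws",np.arctan2(d1[1],d1[0]),np.arctan2(d2[1],d2[0]),np.arctan2(-w[0],w[1]),"len",np.linalg.norm(d1),np.linalg.norm(d2),np.linalg.norm(w))
a,b=f(398,200,.02),f(444,465,.02);e=b-a;print("right edge",a,b,np.arctan2(e[1],e[0]))
a2,b2=f(128,200,.02),f(388,147,.02);e=b2-a2;print("front",a2,b2,np.arctan2(-e[0],e[1]),np.linalg.norm(e))
s=[f(*p,.03) for p in[(235,305),(325,288),(258,425),(348,412)]];print("seat",np.round(s,4))
print("lips",f(269,258,.034),f(305,442,.034))
m=(a2+b2)/2;y=.235;print("origin from base",m+.058*np.array([np.cos(y),np.sin(y)]))
print(go(.5265,-.0208,.135,.078))
```

```text
[[ 0.4623 -0.2351]
 [ 0.4988 -0.2253]
 [ 0.4503 -0.1934]
 [ 0.4863 -0.1832]] center [ 0.4744 -0.2093]
yaws 0.2624885892370942 0.2771519049672701 0.2842388114365414 len 0.03778038691314362 0.03750315967653462 0.04362745473728714
right edge [ 0.42371781 -0.17792057] [ 0.51385983 -0.15262029] 0.27363111030850207
front [ 0.43071718 -0.26504184] [ 0.40690188 -0.18276258] 0.2817451973649325 0.08565655684869887
seat [[ 0.4603 -0.2272]
 [ 0.4524 -0.199 ]
 [ 0.5006 -0.2172]
 [ 0.4935 -0.188 ]]
lips [ 0.44322863 -0.21731586] [ 0.50367911 -0.20125701]
origin from base [ 0.47521536 -0.21039732]
[ 2.000e-02 -1.200e-01 -8.952e+01  1.688e-01  1.004e-01  9.830e-02]
```

```bash
python3 -c "
from h import *
print(r.get_state()['qpos'].round(2),go(.528,-.0203,.2,.078))"
```

```text
[ 0.59  0.53 -0.41  1.97  0.31  0.71  1.65] [ 2.000e-02 -1.200e-01 -8.952e+01  1.693e-01  1.019e-01  3.330e-02]
```

Call:
{"fn": "servo_tool", "kwargs": {
  "targets": [
    [0,0,-8,0.02,0.01,0,0],
    [0,0,-16,0.05,0.03,0,0],
    [0,0,-24,0.08,0.05,0,0],
    [0,0,-32,0.11,0.07,0,0],
    [0,0,-40,0.14,0.09,0,0],
    [0,0,-48,0.16,0.1,0,0],
    [0,0,-56,0.169,0.102,0.01,0],
    [0,0,-64,0.169,0.102,0.02,0],
    [0,0,-72,0.169,0.102,0.033,0],
    [0,0,-80,0.169,0.102,0.033,0],
    [0,0,-88,0.169,0.102,0.033,0],
    [0,0,-89.5,0.169,0.102,0.033,0],
    [0,0,-89.5,0.169,0.102,0.033,0],
    [0,0,-89.5,0.169,0.102,0.033,0]
  ]
}}

```text
time_s: 12.05
tool_pos: [0.5281, -0.0199, 0.2004]
tool_rot: [-0.0, -0.038, 0.999, 0.001]
force: [0.5, 0.1, 0.0]
finger_gap: 0.0854
```

Run:
```python
from h import *
A,p=tool();print(p.round(4),r.get_state()["qpos"].round(2),go(.528,-.0203,.052,.078))
im=cams.snapshot("wrist");cv2.imwrite("pics/w4.png",im[200:440,160:480,::-1])
for d in cams.regions_of("wrist","magazine_a")[:2]:
    b=np.array(d["box"])*[640,480,640,480];print(round(d["score"],2),b.round())
```

```text
[ 0.5281 -0.0199  0.2004] [ 0.42  0.71 -0.8   1.87  0.67  0.85  2.5 ] [ 0.09   -0.05   -0.09    0.     -0.0006  0.1484]
0.96 [300. 327. 374. 410.]
0.69 [217. 403. 258. 421.]
```

View pics/w4.png

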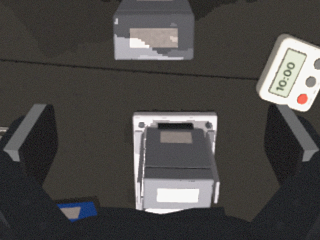

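The full magazine's top is at (314,238) in the full picture, under the tool. The rack with a magazine is at the bottom. Joint 7 is near its limit, so I turn half a turn the other way before gripping.

Run:
```python
from h import *
for u,v in[(314,238),(275,258),(353,258)]:print(at("wrist",u,v,.088))
```

```text
[ 0.53184377 -0.02143904]
[ 0.55896788 -0.0043037 ]
[ 0.50268606 -0.00858758]
```

Call:
{"fn": "servo_tool", "kwargs": {
  "targets": [
    [0,0,8,0,0,0,0],
    [0,0,16,0,0,0,0],
    [0,0,24,0,0,0,0],
    [0,0,32,0,0,0,0],
    [0,0,40,0,0,0,0],
    [0,0,48,0,0,0,0],
    [0,0,56,0,0,0,0],
    [0,0,64,0,0,0,0],
    [0,0,72,0,0,0,0],
    [0,0,80,0,0,0,0],
    [0,0,88,0,0,0,0],
    [0,0,96,0,0,0,0],
    [0,0,104,0,0,0,0],
    [0,0,112,0,0,0,0],
    [0,0,120,0,0,0,0],
    [0,0,128,0,0,0,0],
    [0,0,136,0,0,0,0],
    [0,0,144,0,0,0,0],
    [0,0,152,0,0,0,0],
    [0,0,160,0,0,0,0]
  ]
}}

```text
time_s: 14.15
tool_pos: [0.5283, -0.0199, 0.2007]
tool_rot: [-0.001, 0.978, 0.208, 0.0]
force: [-0.4, -0.1, 0.1]
finger_gap: 0.0856
```

Run:
```python
from h import *
A,p=tool();print(p.round(4),r.get_state()["qpos"].round(2),go(.53,-.0203,.12,.078))
```

```text
[ 0.5283 -0.0199  0.2007] [-0.06  0.61  0.01  1.9  -0.01  0.64  0.38] [-8.000e-02 -1.000e-02  1.957e+01  1.400e-03  1.200e-03  8.070e-02]
```

Call:
{"fn": "servo_tool", "kwargs": {
  "targets": [
    [0,0,8,0.0014,0.001,0,0],
    [0,0,16,0.0014,0.001,0,0],
    [0,0,19.6,0.0014,0.001,0.01,0],
    [0,0,19.6,0.0014,0.001,0.03,0],
    [0,0,19.6,0.0014,0.001,0.06,0],
    [0,0,19.6,0.0014,0.001,0.09,0],
    [0,0,19.6,0.0014,0.001,0.12,0],
    [0,0,19.6,0.0014,0.001,0.14,0],
    [0,0,19.6,0.0014,0.001,0.149,0],
    [0,0,19.6,0.0014,0.001,0.149,0],
    [0,0,19.6,0.0014,0.001,0.149,0]
  ]
}}

```text
time_s: 15.25
tool_pos: [0.5306, -0.02, 0.0524]
tool_rot: [-0.001, 0.999, 0.039, 0.001]
force: [0.0, 0.2, -0.1]
finger_gap: 0.0856
```

Call:
{"fn": "servo_tool", "kwargs": {
  "targets": [
    [0,0,0,0,0,0,0.2],
    [0,0,0,0,0,0,0.3],
    [0,0,0,0,0,0,0.35],
    [0,0,0,0,0,0,0.4],
    [0,0,0,0,0,0,0.5],
    [0,0,0,0,0,0,0.6],
    [0,0,0,0,0,0,0.6],
    [0,0,0,0,0,0,0.6]
  ],
  "force": 30
}}

```text
time_s: 16.05
tool_pos: [0.5321, -0.02, 0.0537]
tool_rot: [-0.001, 0.999, 0.038, 0.002]
force: [0.9, 0.2, 7.3]
finger_gap: 0.0576
```

Call:
{"fn": "servo_tool", "kwargs": {
  "targets": [
    [0,0,0,0,0,-0.015,0.6],
    [0,0,0,0,0,-0.04,0.6],
    [0,0,0,0,0,-0.07,0.6],
    [0,0,0,0,0,-0.1,0.6],
    [0,0,0,0,0,-0.13,0.6],
    [0,0,0,0,0,-0.145,0.6],
    [0,0,0,0,0,-0.15,0.6],
    [0,0,0,0,0,-0.15,0.6]
  ]
}}

```text
time_s: 16.85
tool_pos: [0.5312, -0.0201, 0.2039]
tool_rot: [-0.001, 0.999, 0.039, 0.002]
force: [-0.0, -0.4, -3.7]
finger_gap: 0.0574
```

Run:
```python
from h import *
s=r.get_state();A,p=tool();print(p.round(4),s["force"],s["wrist_torque"],s["finger_gap"],go(.4743,-.2088,.2,.274))
```

```text
[ 0.5312 -0.0201  0.2039] [-0.01559072 -0.38712358 -3.7289681 ] [-0.01620739  0.00540983 -0.0315857 ] 0.05740117262236436 [-4.000e-02 -2.900e-01 -1.128e+01 -7.120e-02  1.837e-01  3.400e-03]
```

Held by its ends, same weight. I move above the loader.

Call:
{"fn": "servo_tool", "kwargs": {
  "targets": [
    [0,0,-1,-0.008,0.02,0,0.6],
    [0,0,-3,-0.018,0.045,0,0.6],
    [0,0,-5,-0.03,0.075,0,0.6],
    [0,0,-7,-0.042,0.105,0,0.6],
    [0,0,-9,-0.054,0.135,0,0.6],
    [0,-0.3,-10.5,-0.064,0.16,0,0.6],
    [0,-0.3,-11.3,-0.069,0.177,0,0.6],
    [0,-0.3,-11.3,-0.0712,0.1837,0,0.6],
    [0,-0.3,-11.3,-0.0712,0.1837,0,0.6],
    [0,-0.3,-11.3,-0.0712,0.1837,0,0.6],
    [0,-0.3,-11.3,-0.0712,0.1837,0,0.6]
  ]
}}

```text
time_s: 17.95
tool_pos: [0.4747, -0.207, 0.2031]
tool_rot: [-0.001, 0.99, 0.138, -0.0]
force: [0.5, -0.4, -2.9]
finger_gap: 0.0574
```

Run:
```python
from h import *
s=r.get_state();A,p=tool();print(p.round(4),A.round(4).tolist(),go(.4743,-.2088,.2,.274))
im=cams.snapshot("side");a=cv2.resize(im[120:240,320:420],(500,600),interpolation=cv2.INTER_CUBIC)
im=cams.snapshot("scene");b=cv2.resize(im[200:340,350:450],(400,560),interpolation=cv2.INTER_CUBIC)
w=cams.snapshot("wrist");cv2.imwrite("pics/w5.png",w[:,:,::-1])
b=cv2.copyMakeBorder(b[:, :300],0,40,0,0,cv2.BORDER_CONSTANT)
cv2.imwrite("pics/l5.png",np.hstack([a,b])[:,:,::-1])
```

```text
[ 0.4747 -0.207   0.2031] [[0.962, 0.2732, -0.0006], [0.2732, -0.9619, 0.0018], [-0.0, -0.0019, -1.0]] [-0.11    0.      0.16   -0.0009  0.0016  0.0031]
```

View pics/l5.png

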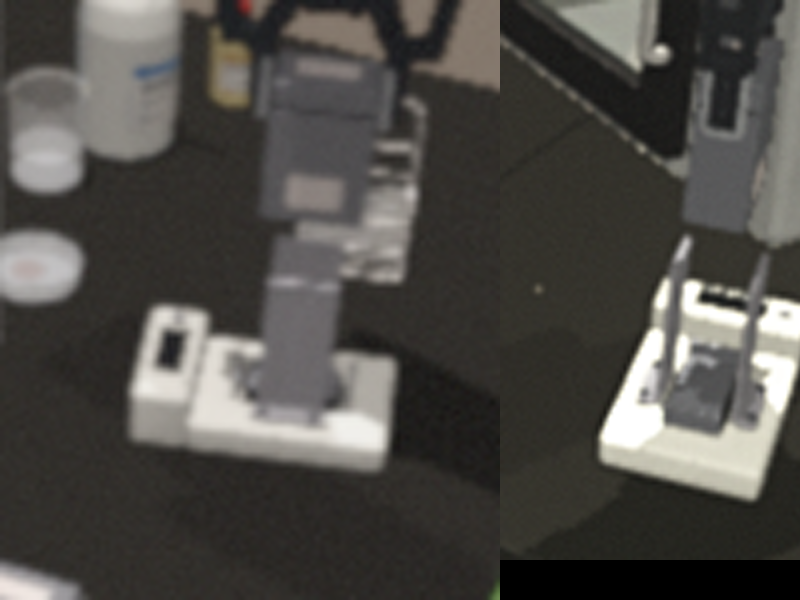

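Run:
```python
from h import *
def proj(n,P):
    p=cams.camera_params(n);T=np.linalg.inv(np.array(p["T"]));q=np.array(p["intrinsics"])@(T[:3,:3]@P+T[:3,3]);return q[:2]/q[2]
c,s=np.cos(.274),np.sin(.274);M=np.array([[c,-s],[s,c]])
def W(o,x,y,z):return np.r_[np.array(o)+M@[x,y],z]
L=(.4743,-.2092);A,p=tool();zb=p[2]-.0537
f=lambda P:(proj("scene",P)-[350,200])*4+[500,0]
print("cheeks",f(W(L,-.02,.021,.112)),f(W(L,-.02,-.021,.112)),"clicked (687,240),(764,256)")
print("mag",f(W(p[:2],-.029,.017,zb)),f(W(p[:2],-.029,-.017,zb)),"clicked (683,220),(748,233)")
print("base",f(W(L,-.058,.045,.02)),f(W(L,-.058,-.045,.02)),"clicked (601,455),(757,492)")
g=lambda P:(proj("side",P)-[320,120])*5
print("side mag",g(W(p[:2],.029,.017,zb)),g(W(p[:2],-.029,.017,zb)),"clicked (261,212),(363,222)")
print("side cheek",g(W(L,.02,.021,.112)),g(W(L,-.02,.021,.112)),"clicked (270,280),(340,288)")
print(go(.4745,-.208,.16,.274))
```

```text
cheeks [671.09151239 272.36031719] [747.53559808 289.12380316] clicked (687,240),(764,256)
mag [679.43825517 221.72196544] [742.94735355 235.09924678] clicked (683,220),(748,233)
base [596.46690251 436.32915283] [757.02997867 476.38178703] clicked (601,455),(757,492)
side mag [259.49464615 215.22583596] [363.58207501 227.51201043] clicked (261,212),(363,222)
side cheek [270.67479431 276.00575018] [341.32636171 284.55047447] clicked (270,280),(340,288)
[-0.06   -0.      0.11   -0.0002  0.0002  0.0433]
```

Call:
{"fn": "servo_tool", "kwargs": {
  "targets": [
    [-0.05,0,0.1,-0.0002,0.0003,0.01,0.6],
    [-0.05,0,0.1,-0.0002,0.0003,0.02,0.6],
    [-0.05,0,0.1,-0.0002,0.0003,0.028,0.6],
    [-0.05,0,0.1,-0.0002,0.0003,0.036,0.6],
    [-0.05,0,0.1,-0.0002,0.0003,0.042,0.6],
    [-0.05,0,0.1,-0.0002,0.0003,0.046,0.6],
    [-0.05,0,0.1,-0.0002,0.0003,0.05,0.6],
    [-0.05,0,0.1,-0.0002,0.0003,0.05,0.6]
  ]
}}

```text
time_s: 18.9
tool_pos: [0.4743, -0.208, 0.1529]
tool_rot: [-0.0, 0.991, 0.137, -0.0]
force: [-0.1, 0.1, -2.0]
finger_gap: 0.0576
```

Run:
```python
from h import *
s=r.get_state();A,p=tool();print(p.round(4),s["force"],s["wrist_torque"].round(3),s["finger_gap"],go(.4743,-.2077,.0,.274))
w=cams.snapshot("wrist")
a=cv2.resize(w[180:420,200:440],(600,600),interpolation=cv2.INTER_CUBIC)
cv2.imwrite("pics/w6.png",a[:,:,::-1])
```

```text
[ 0.4743 -0.208   0.1529] [-0.13524322  0.08385128 -2.03574552] [0.012 0.031 0.019] 0.05762577574188043 [-4.000e-02  3.000e-02  1.000e-02  1.000e-04 -2.000e-04  1.529e-01]
```

View pics/w6.png

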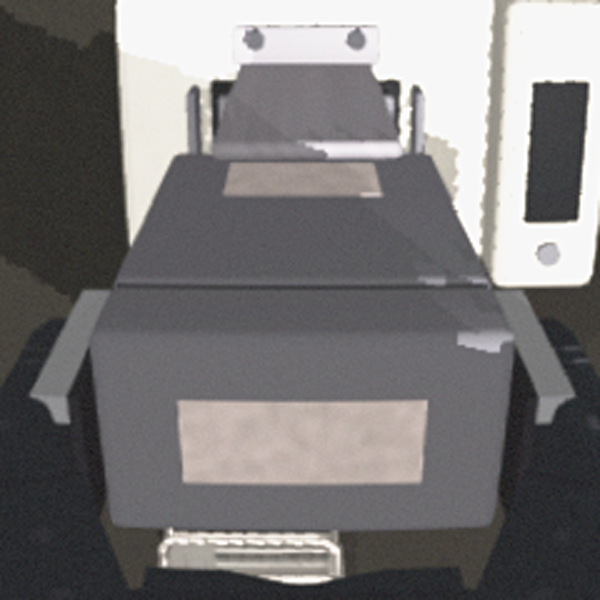

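Magazine, cheek and lips are centred on one another within about 1 mm (columns 305/308/307), and there is no side force.

Call:
{"fn": "servo_tool", "kwargs": {
  "targets": [
    [0,0,0,0,0,0.006,0.6],
    [0,0,0,0,0,0.012,0.6],
    [0,0,0,0,0,0.018,0.6],
    [0,0,0,0,0,0.024,0.6],
    [0,0,0,0,0,0.03,0.6],
    [0,0,0,0,0,0.036,0.6],
    [0,0,0,0,0,0.042,0.6],
    [0,0,0,0,0,0.048,0.6],
    [0,0,0,0,0,0.054,0.6],
    [0,0,0,0,0,0.054,0.6]
  ]
}}

```text
time_s: 19.95
tool_pos: [0.474, -0.2078, 0.0984]
tool_rot: [-0.001, 0.991, 0.137, -0.001]
force: [0.5, 0.1, -3.2]
finger_gap: 0.0573
```

Run:
```python
from h import *
s=r.get_state();A,p=tool();print(p.round(4),s["force"].round(2),s["wrist_torque"].round(3),s["finger_gap"],go(.4743,-.208,.0,.274))
```

```text
[ 0.474  -0.2078  0.0984] [ 0.47  0.05 -3.23] [-0.007 -0.002  0.031] 0.057297215080567766 [-0.07    0.07    0.01    0.0004  0.0004  0.0984]
```

Call:
{"fn": "servo_tool", "kwargs": {
  "targets": [
    [0,0,0,0,0,0.004,0.6],
    [0,0,0,0,0,0.008,0.6],
    [0,0,0,0,0,0.011,0.6],
    [0,0,0,0,0,0.014,0.6],
    [0,0,0,0,0,0.016,0.6],
    [0,0,0,0,0,0.018,0.6],
    [0,0,0,0,0,0.02,0.6],
    [0,0,0,0,0,0.0215,0.6],
    [0,0,0,0,0,0.0225,0.6],
    [0,0,0,0,0,0.0225,0.6],
    [0,0,0,0,0,0.0225,0.6]
  ]
}}

```text
time_s: 21.05
tool_pos: [0.474, -0.2078, 0.0759]
tool_rot: [-0.001, 0.991, 0.137, -0.001]
force: [-0.9, 0.0, -0.3]
finger_gap: 0.0576
```

Call:
{"fn": "servo_tool", "kwargs": {
  "targets": [
    [0,0,0,0,0,0,0.35],
    [0,0,0,0,0,0,0.2],
    [0,0,0,0,0,0,0.1],
    [0,0,0,0,0,0,0],
    [0,0,0,0,0,0,0],
    [0,0,0,0,0,-0.005,0],
    [0,0,0,0,0,-0.02,0],
    [0,0,0,0,0,-0.05,0],
    [0,0,0,0,0,-0.09,0],
    [0,0,0,0,0,-0.13,0],
    [0,0,0,0,-0.03,-0.17,0],
    [0,0,0,0,-0.06,-0.18,0],
    [0,0,0,0,-0.08,-0.18,0],
    [0,0,0,0,-0.08,-0.18,0],
    [0,0,0,0,-0.08,-0.18,0]
  ]
}}

```text
time_s: 22.55
tool_pos: [0.4526, -0.1312, 0.2563]
tool_rot: [-0.0, 0.991, 0.137, -0.0]
force: [0.5, -1.6, 0.3]
finger_gap: 0.0854
```

Run:
```python
from h import *
im=cams.snapshot("side");a=cv2.resize(im[130:240,330:430],(545,600),interpolation=cv2.INTER_CUBIC)
c=cv2.resize(im[220:340,250:350],(250,300),interpolation=cv2.INTER_CUBIC)
im=cams.snapshot("scene");b=cv2.resize(im[230:330,365:445],(250,300),interpolation=cv2.INTER_CUBIC)
cv2.imwrite("pics/l7.png",np.hstack([a,np.vstack([b,c])])[:,:,::-1])
def proj(n,P):
    p=cams.camera_params(n);T=np.linalg.inv(np.array(p["T"]));q=np.array(p["intrinsics"])@(T[:3,:3]@P+T[:3,3]);return q[:2]/q[2]
cc,s=np.cos(.274),np.sin(.274);M=np.array([[cc,-s],[s,cc]])
for zb in(.022,.03):
    print(zb,[((proj("side",np.r_[np.array([.474,-.2078])+M@[x,y],zb+.088])-[330,130])*5.45).round() .tolist() for x,y in[(.029,.017),(-.029,.017),(-.029,-.017),(.029,-.017)]])
print(r.get_state()["force"],r.get_state()["tool_pos"])
```

```text
0.022 [[223.0, 245.0], [335.0, 258.0], [340.0, 222.0], [231.0, 209.0]]
0.03 [[225.0, 232.0], [336.0, 245.0], [342.0, 209.0], [232.0, 196.0]]
[0.36946497 0.11920937 0.11552111] [ 0.45268571 -0.13218441  0.25594937]
```

View pics/l7.png

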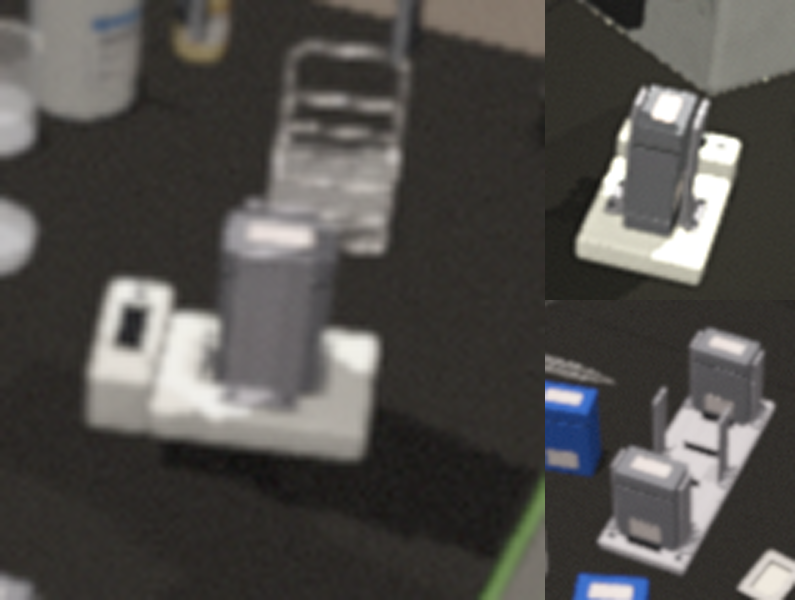

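The magazine stands upright between the cheeks and the two others are still in the rack. The top edges match the seat-down prediction (rows about 207 and 247). I take one close look to confirm that the seat is down.

Run:
```python
from h import *
w=cams.snapshot("wrist");o,_=ray("wrist",320,240);print("cam",o)
cv2.imwrite("pics/w8.png",cv2.resize(w[150:350,200:440,::-1],(720,600),interpolation=cv2.INTER_CUBIC))
```

```text
cam [ 0.43256824 -0.0626206   0.39691257]
```

View pics/w8.png

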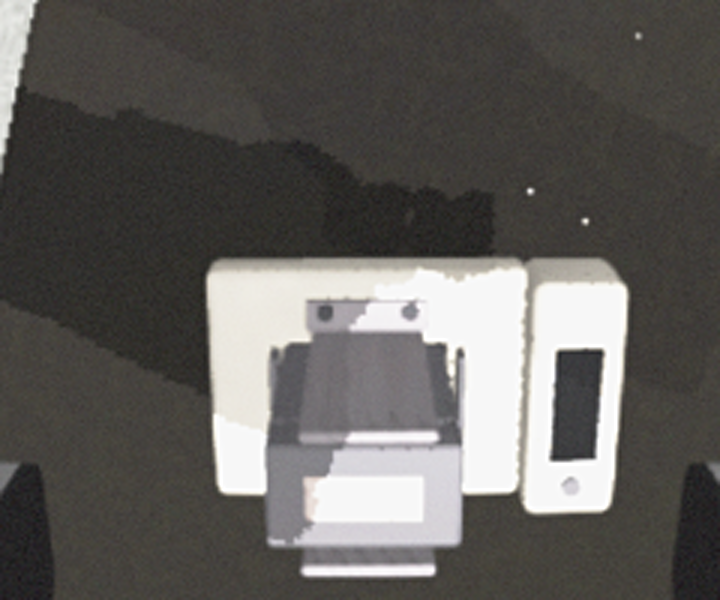

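Run:
```python
from h import *
f=lambda u,v,z:at("wrist",200+u/3,150+v/3,z)
cc,s=np.cos(.274),np.sin(.274);M=np.array([[cc,-s],[s,cc]])
l=lambda P:(M.T@(np.array(P)-[.4743,-.208])*1e3).round(1)
for z in(.110,.118):print(z,[l(f(u,v,z)) for u,v in[(267,446),(463,446),(267,546),(461,545)]])
print("cheeks",[l(f(u,v,.112)) for u,v in[(300,440),(438,440),(302,570),(436,570)]])
print(r.sign_off())
```

```text
0.11 [array([-28.8,  17.1]), array([26.8, 17. ]), array([-30. , -15.8]), array([ 27.4, -15.5])]
0.118 [array([-28. ,  20.8]), array([26.1, 20.8]), array([-29.2, -11.1]), array([ 26.6, -10.9])]
cheeks [array([-19.2,  20. ]), array([19.5, 19.9]), array([-19.7, -22.8]), array([ 20. , -22.9])]
the job is handed in; nothing more can be done
None
```

I put the full magazine in the slide loader, and my last checks show the sprung seat fully down. The job is handed in and gave no verdict. It took about 23 s of the 67 s allowed.

- **Finding it:** I lifted the middle magazine first and the wrist read about 3.5 N, or roughly 0.36 kg, so it was the full one. The other two were never touched.
- **Moving it:** I stood it on the worktop, took it again by its narrow ends and lowered it between the cheeks. I saw no notable side force on the way down. The load on the wrist passed to the seat before I let go.
- **Seat down:** The close view puts the magazine's top at about z = 0.110 m. At that height it measures within 1 to 2 mm of 58 x 34 mm and is centred to about 1 mm. At the seat-up height it would measure too small and sit 4 to 5 mm off-centre.
- **The rest:** The two empty ones still stand in the rack. I did not measure the petri dish, timer, mould and forceps again, but nothing went near them. The gripper is open and clear of everything.
- **What disagreed:**
  - The wrist camera placed points 1 to 2 mm off in y against the positions where I gripped, so I corrected the loader position by about 1 mm.
  - The scene camera's cheek and base points were up to 8 pixels off my predictions. I took these for mis-picked corners and relied on the wrist and side views instead.
- **One detour:** My first turn for the second grip brought joint 7 near its limit, so I turned back the other way before gripping.

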